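# Zero a spring tester's dial, then hold its spring at 10 mm

### The arm

A 6-joint arm with a two-finger parallel gripper is mounted at the origin on the work surface. World frame = base frame: x ahead of the robot, y to its left, z up, the work surface at z = 0. Lengths are in mm, angles in rad, forces in N, time in s.
With the tool pointing down it reaches from about 350 to 850 mm from the base axis. Payload 8.1 kg.
Tool frame: the origin (TCP) lies on the centre line of the jaws, within the pads' length; the fingertips stand 19 mm ahead of it and the grasp point (between the pads) is the TCP; z points along the fingers, y is the line along which they close (so a half turn about z gives the same grasp; the last joint's range is limited). The gripper opens to 93 mm and grips with 3 to 60 N. Pads are 15 mm wide; open, the fingers measure 128 mm over their backs; the gripper's body (75 mm by 188 mm) begins 65 mm behind the grasp point.
Start: joints at [1.178, 0.13, 1.488, -0, 1.523, -0.085], TCP at [181.756, 571.813, 237.635] pointing down, gripper open.
Joint ranges: [-2.96, 2.96], [-0.89, 2.26], [0.02, 2.5], [-1.34, 4.48], [0, 2.73], [-2.66, 2.66]. Speed limits (rad/s): [2.39, 2.39, 2.79, 3.14, 3.14, 3.14].

### API

Orientations are given as a unit quaternion [x, y, z, w].
In Python, from cell import ctrl gives the robot as it stands.
- The arm moves only by the tool drive_tool, never from a script. Its argument "rows" is a list of rows, each a list of 3 entries, a list of its own where there are three numbers: the shift along the world's x, y, z in mm, then the turn, a rotation vector about the world's x, y, z in rad, then the finger opening in mm, from 0 to 93. In form: [[[tx, ty, tz], [ax, ay, az], claw], ...]. A call has 1 to 12 rows; each row is the pose to reach, as a shift and turn from the pose commanded when the call began; what a row does not reach only later rows make up. A row lasts 1/12 s, in which the tool goes at most 41.7 mm and 7.16 degrees, less where a joint would pass 70% of its speed; a pose out of reach is approached as far as the arm can. A call with a gripper value outside its range is refused whole. The fingers move at their own pace and stop on an object; "squeeze" is the grip in N (left out, the last holds). Time passes only in rows, so rows that repeat a pose let the fingers close. It gives the time, the measured TCP pose, the force, the opening and the grip force at its end, in the units of the state.
- ctrl.observe(): the state, without advancing time (a new reading comes with each control period).
- ctrl.camera(name): name is "scene" or "top"; returns the picture (384x512x3 uint8, red, green, blue); there is no depth.
- ctrl.calibration(name): a dict with "fx", "fy", "cx", "cy" (pixels), "k1" (the pictures are not rectified: a ray, as slopes to the right and down, at radius r is drawn at 1 + k1 r^2 times it, then the intrinsics apply), "origin" and "rotation" of the camera in the world. Camera axes: x right, y down, z forward; pixel columns grow to the right and rows downward; lengths in mm; the calibration is good to about 2 mm. A picture is of the moment at which its call begins. calibration takes no time and is no camera call.
- ctrl.close_job(): hands the job in; it is judged then, once.
The state is a dict: "t": time; "joint_pos": joint angles; "joint_vel": joint speeds; "joint_torque": joint torques, N m; "tool_pos": TCP position; "tcp_rot": TCP orientation; "contact_force": force on the tool from outside, world axes, zero at the start; "moment": the same for the moment, N m; "opening": finger opening in mm; "grip_force": force on a finger pad.
Only numpy, scipy, OpenCV 4.12 (cv2) and the standard library are available. Lean on these libraries where they do the work, as an engineer would, in place of code of your own. Each camera call takes 0.05 s, during which the arm holds its last target. There are 200 camera calls.

### The job

On the small spring tester, turn the dial's bezel until its wedge-shaped zero mark lines up with the resting needle, and let go of it. Then push the tester's round cap down 10 mm, which is ten divisions (half a turn of the needle), and finish while still holding it steadily there, with the zero setting unchanged. Never drive the cap down to its stop, and do not knock about the small parts lying on and around the tester.

Things in the scene. Friction and masses are not known exactly. Their poses are not given: they have to be found in the camera images.
- tester: spring tester, fixed to the bench: an aluminium deck 130 (x) x 250 (y) mm, its top 14 mm above the bench, on which stand the dial gauge (axis at x 0, y +60 mm) and the spring plunger (axis at x 0, y -65 mm). Origin: centre of the underside, on the bench; z up; its yaw varies. The needle at rest points along its +x.
- bezel_ring: the dial's round fluted metal bezel with a white face, lying face up: 58 mm diameter, 24 mm tall, underside 36 mm and top 60 mm above the bench, on a stem of 22 mm radius; fingertips may go down around it to 30 mm above the bench. Origin: on its axis at its underside; +x points to its zero mark. It turns endlessly on light friction (0.06 N m) and stays where left.
- bezel_centre (a point): point on the bezel's axis at the height of its top rim (60 mm above the bench)
- zero_mark (a point): on the zero mark, a solid black wedge on the dial face, 9 mm long and pointing inwards; 20 mm from the bezel's axis. The face, 9 mm below the rim, turns with the bezel and has 20 divisions, one per mm of cap travel, every fifth tick longer
- needle_tip (a point): point near the tip of the thin dark needle, 20 mm from the bezel's axis; the needle turns clockwise (from above) by 0.314 rad for each mm that the cap goes down, and returns with it
- needle_rest (a point): fixed point over which needle_tip lies while the cap is free; 20 mm from the bezel's axis
- bezel (a joint): turn of the bezel in rad, growing anticlockwise seen from above; at 0 or any whole number of turns (6.283) the zero mark lines up with the resting needle; it starts between 0.7 and 5.58, so the shorter way may be either way
- cap: round plain aluminium push cap on top of the coil spring, 42 mm diameter, 10 mm thick, its flat top 82 mm above the bench when free. Origin: on its axis at its underside; z up.
- cap_top (a point): centre of the cap's top face
- plunger (a joint): how far the cap is pushed straight down, in m: 0 free, 0.018 at the stop; the spring returns it. It pushes back with 2 N at first plus 0.8 N per mm, so 10 N at 10 mm.
- thumbwheel: bystander: loose black levelling wheel, 40 mm diameter, 9 mm tall (12 mm with its brass hub), lying on the tester's deck between gauge and plunger on the robot's side; origin at its underside's centre
- bracket: bystander: loose black L-shaped printed bracket, 45 x 32 x 26 mm, on the bench before the tester; origin at its underside's centre
- nozzle_tin: bystander: loose round steel tin, 48 mm diameter, 30 mm tall, behind the tester; origin at its underside's centre
- bearing: bystander: loose steel ring, 32 mm outer and 12 mm inner diameter, 10 mm tall, behind the tester; origin at its underside's centre
- driver: bystander: loose screwdriver with a black handle lying before the tester, less than 40 mm tall; origin at its underside

How it is judged (in metres and radians):
On the way:
1. the zero mark lines up with the resting needle, cap free, and the bezel has been let go (horizontal distance between zero_mark and needle_tip below 0.0028 m and value of joint plunger below 0.0007 m and contact force between each of the arm, the fingers and bezel_ring below 0.3 N), for 0.2 s.
At the end, for the whole second after the job is handed in: The robot itself holds the cap down by 10 mm (8.5 to 11.5 mm), at rest, pushing on it with more than 5 N, and the bezel's zero mark is still within 2.8 mm (0.14 rad, under half a division) of the needle's resting place (horizontal distance between zero_mark and needle_rest below 0.0028 m and value of joint plunger between 0.0085 and 0.0115 m and velocity of joint plunger between -0.004 and 0.004 m/s and contact force between any of the fingers, the arm and cap above 5 N); the arm keeps its last pose, push and grip.
It fails at once if the cap is driven down to its stop (beyond 16 mm) (value of joint plunger above 0.016 m).
It fails at once if one of the small parts on or around the tester (wheel, bracket, tin, ring, screwdriver) is pushed more than 30 mm from its place (distance of any of thumbwheel, bracket, nozzle_tin, bearing, driver from where it was at the start of the episode above 0.03 m).
It also fails if it takes over 51 s, if anything falls off the work surface, if the arm or the gripper's body presses on something with over 40 N, if the wrist force passes 120 N, or if a joint passes its speed limit or range.

## Working session

There is one attempt and no reset: what is moved stays moved. The work goes in short steps, Python scripts to look and compute and a tool call to move; the robot and the scene stay as the last step left them, time stands still between calls to the robot, and variables do not carry over. Pictures are saved under pics/ and viewed, at most 10 in all, crops included, and the job is handed in when it is done.

Besides the shell and the picture viewer there is one more tool, called after "Emit:" by a JSON object that holds its "name" and its "arguments", one argument or row to a line. drive_tool: Moves the arm, as the interface text tells. Its arguments: {"type":"object","properties":{"rows":{"type":"array","items":{"type":"array"}},"squeeze":{"type":"number"}},"required":["rows"]}

```bash
mkdir -p pics
python3 - <<'E'
from cell import ctrl
import cv2,numpy as np
for n in("top","scene"):
    im=ctrl.camera(n);cv2.imwrite(f"pics/{n}0.png",im[:,:,::-1])
    np.save(f"pics/{n}0.npy",im);print(n,ctrl.calibration(n))
o=ctrl.observe();print(o["t"],o["tool_pos"],o["tcp_rot"],o["contact_force"],o["opening"])
E
```

```text
top {'fx': 406.6678321634741, 'fy': 406.6678321634741, 'cx': 260.22058445899387, 'cy': 188.69040185056173, 'k1': -0.031232643147260337, 'origin': array([437.17416507,  11.85461218, 735.68444721]), 'rotation': array([ 0.71436944, -0.69077204,  0.07598218, -0.08207924])}
scene {'fx': 346.867195400841, 'fy': 346.867195400841, 'cx': 253.9889388039937, 'cy': 187.7143092831232, 'k1': 0.031221978915775297, 'origin': array([ 939.6142059 , -148.57454667,  587.16629401]), 'rotation': array([ 0.79297974,  0.51635066, -0.1729011 , -0.27325873])}
0.1 [181.58215094 571.36033492 236.70717791] [ 1.53320550e-01  9.88176160e-01 -8.03833954e-04 -1.98623389e-04] [-0.84631816  0.82005715  0.30658203] 92.89496292388193
```

View pics/top0.png

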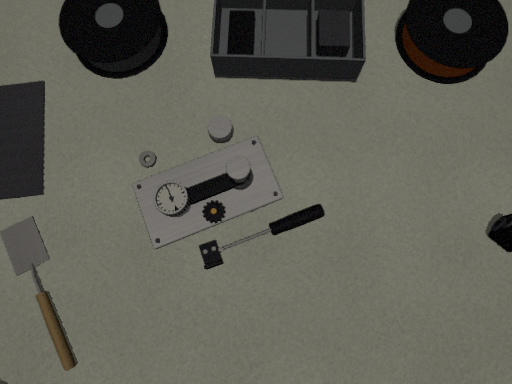

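View pics/scene0.png

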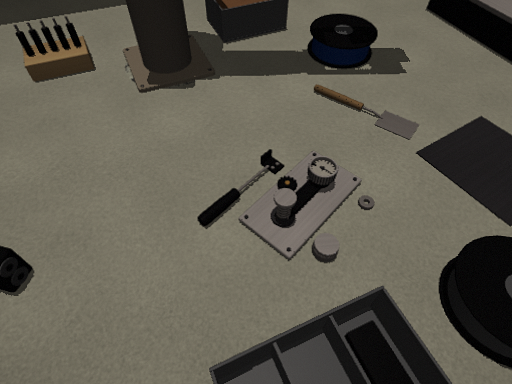

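Top view: bezel at about (172,198), cap at about (238,168). The wheel is at (214,211) and the bracket at (210,254). I'll enlarge the dial and cap.

Run:
```python
import cv2,numpy as np
im=np.load("pics/top0.npy")[:,:,::-1]
a=cv2.resize(im[172:224,145:197],(520,520),interpolation=cv2.INTER_CUBIC)
b=cv2.resize(im[130:250,130:290],(0,0),fx=3,fy=3,interpolation=cv2.INTER_CUBIC)[:,:]
cv2.imwrite("pics/a.png",cv2.convertScaleAbs(a,alpha=1.4))
cv2.imwrite("pics/b.png",cv2.convertScaleAbs(b,alpha=1.5))
```

```text
(no output)
```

View pics/a.png

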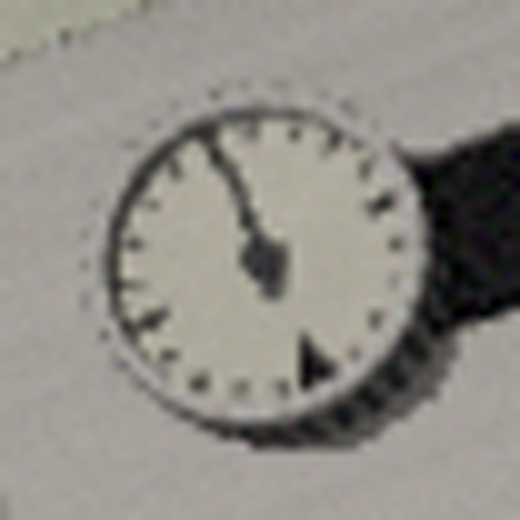

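View pics/b.png

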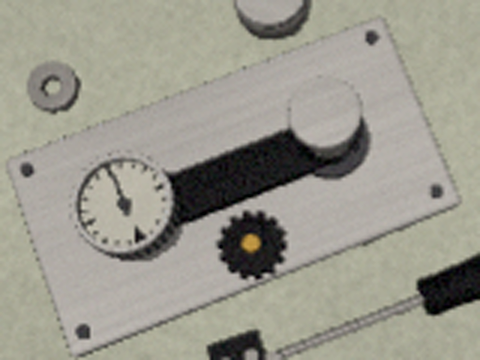

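The dial crop shows the pivot at (265,260), needle tip at (205,130) and wedge centred near (314,366). In the deck crop the cap top is at (326,113) and the screws are at (27,170), (372,38), (436,191) and (83,331).

```bash
cat > h.py <<'E'
from cell import ctrl
import cv2,numpy as np
from scipy.spatial.transform import Rotation as R
def world(n,px,z):
    c=ctrl.calibration(n);K=np.array([[c["fx"],0,c["cx"]],[0,c["fy"],c["cy"]],[0,0,1]])
    u=cv2.undistortPoints(np.array(px,float).reshape(-1,1,2),K,np.array([c["k1"],0,0,0]))[:,0]
    d=R.from_quat(c["rotation"]).apply(np.c_[u,np.ones(len(u))]);o=c["origin"]
    return (o+d*((z-o[2])/d[:,2:3]))[:,:2]
def uncrop(p,x0,y0,s): return (np.array(p,float)+.5)/s-.5+[x0,y0]
def pix(n,P):
    c=ctrl.calibration(n);r=R.from_quat(c["rotation"]).inv().apply(np.atleast_2d(P)-c["origin"]);u=r[:,:2]/r[:,2:]
    return u*(1+c["k1"]*(u**2).sum(1)[:,None])*c["fx"]+[c["cx"],c["cy"]]
E
python3 - <<'E'
from h import *
a=lambda p:uncrop(p,145,172,10); b=lambda p:uncrop(p,130,130,3)
f=world("top",a([(265,260),(205,130),(314,366),(266,262)]),51)
s=world("top",b([(27,170),(372,38),(436,191),(83,331)]),14)
cap=world("top",b([(326,113)]),82)[0]
print("pivot,tip,wedge,facecentre",f.round(1)); print("screws",s.round(1),s.mean(0)); print("cap",cap)
print("bystanders wheel",world("top",b([(251,243)]),26),"bracket",world("top",[(210,254)],13),"tin",world("top",[(220,128)],30),"bearing",world("top",[(148,159)],10))
ang=lambda v:np.arctan2(v[1],v[0])
ydir=(s[0]+s[3]-s[1]-s[2]); yaw=ang(ydir)-np.pi/2
print("yaw screws",yaw,"axis yaw",ang(f[0]-cap)-np.pi/2,"dist",np.linalg.norm(f[0]-cap))
M=R.from_euler("z",yaw).as_matrix()[:2,:2]
print("pred dial",s.mean(0)+M@[0,60],"cap",s.mean(0)+M@[0,-65])
print("needle",ang(f[1]-f[0]),"wedge",ang(f[2]-f[0]),"r",np.linalg.norm(f[1]-f[0]),np.linalg.norm(f[2]-f[0]),"bezel",(ang(f[2]-f[0])-yaw)%(2*np.pi))
print(ang(s[1]-s[0]),ang(s[2]-s[3]))
E
```

```text
pivot,tip,wedge,facecentre [[572.3 173.5]
 [595.  185.9]
 [554.1 163.5]
 [572.  173.3]]
screws [[598.5 243.5]
 [689.9  36.2]
 [593.7  -6.2]
 [502.  200.4]] [596.04907233 118.48729643]
cap [621.32596203  57.86599457]
bystanders wheel [[556.12119747 102.39104003]] bracket [[480.84422153 105.36222932]] tin [[710.17378368  98.85611054]] bearing [[652.3246035  232.54357207]]
yaw screws 0.4164880139101639 axis yaw 0.4008310771113719 dist 125.58483178564732
pred dial [571.77600097 173.35821775] cap [622.34489964  59.04379833]
needle 0.49996447698408336 wedge -2.6414568874053717 r 25.786811706061947 20.744062443012226 bezel 3.2252404058640507
-1.1555855529296386 -1.1530280587073605
```

Emit:
{"name": "drive_tool", "arguments": {
  "rows": [
    [[20, -20, 0], [0, 0, 0.03], 93],
    [[45, -46, 0], [0, 0, 0.1], 93],
    [[73, -75, 0], [0, 0, 0.18], 93],
    [[101, -103, 0], [0, 0, 0.26], 93],
    [[129, -132, 0], [0, 0, 0.34], 93],
    [[157, -160, 0], [0, 0, 0.42], 93],
    [[185, -189, 0], [0, 0, 0.5], 93],
    [[213, -217, 0], [0, 0, 0.58], 93],
    [[241, -246, 0], [0, 0, 0.66], 93],
    [[269, -275, 0], [0, 0, 0.66], 93],
    [[297, -303, -5], [0, 0, 0.66], 93],
    [[325, -332, -15], [0, 0, 0.66], 93]
  ]
}}

```text
t: 1.1
tool_pos: [508.4, 238.4, 223.6]
tcp_rot: [-0.175, 0.985, 0.0, 0.001]
contact_force: [-0.4, 0.4, 1.0]
opening: 93.0
grip_force: 0.0
```

Emit:
{"name": "drive_tool", "arguments": {
  "rows": [
    [[25, -25, -10], [0, 0, 0], 93],
    [[45, -46, -25], [0, 0, 0], 93],
    [[60, -61, -50], [0, 0, 0], 93],
    [[65, -66, -75], [0, 0, 0], 93],
    [[65, -66, -95], [0, 0, 0], 93],
    [[65, -66, -105], [0, 0, 0], 93],
    [[65, -66, -105], [0, 0, 0], 93],
    [[65, -66, -105], [0, 0, 0], 93],
    [[65, -66, -105], [0, 0, 0], 93]
  ]
}}

```text
t: 1.85
tool_pos: [572.5, 174.4, 119.3]
tcp_rot: [-0.176, 0.984, 0.0, 0.001]
contact_force: [0.4, 0.2, 0.4]
opening: 93.3
grip_force: 0.0
```

Run:
```python
from h import *
o=ctrl.observe();print(o["t"],o["tool_pos"],o["tcp_rot"],o["contact_force"],o["joint_pos"],o["opening"])
q=R.from_quat(o["tcp_rot"]).as_matrix();print("yang",np.arctan2(q[1,1],q[0,1]),q[:,2])
```

```text
1.85 [572.45731506 174.44726877 119.32766821] [-1.75546290e-01  9.84470593e-01  5.46653415e-05  1.07146546e-03] [0.37102272 0.20628543 0.35313593] [ 2.10112543e-01  2.08428382e-01  1.62165479e+00  3.84762989e-05
  1.30936409e+00 -1.71361519e+00] 93.34996961165794
yang 1.923717541670218 [ 2.09045988e-03  4.83816415e-04 -9.99997698e-01]
```

Emit:
{"name": "drive_tool", "arguments": {
  "rows": [
    [[0, -1, -10], [0, 0, 0], 93],
    [[0, -1, -25], [0, 0, 0], 93],
    [[0, -1, -40], [0, 0, 0], 93],
    [[0, -1, -55], [0, 0, 0], 93],
    [[0, -1, -63], [0, 0, 0], 93],
    [[0, -1, -67], [0, 0, 0], 93],
    [[0, -1, -67], [0, 0, 0], 93],
    [[0, -1, -67], [0, 0, 0], 70],
    [[0, -1, -67], [0, 0, 0], 64],
    [[0, -1, -67], [0, 0, 0], 61]
  ],
  "squeeze": 12
}}

```text
t: 2.68
tool_pos: [572.6, 173.0, 51.8]
tcp_rot: [-0.175, 0.985, 0.0, 0.001]
contact_force: [-0.1, 0.6, 0.7]
opening: 77.6
grip_force: 0.0
```

Emit:
{"name": "drive_tool", "arguments": {
  "rows": [
    [[0, 0, 0], [0, 0, 0], 52],
    [[0, 0, 0], [0, 0, 0], 52],
    [[0, 0, 0], [0, 0, 0], 52],
    [[0, 0, 0], [0, 0, 0], 52],
    [[0, 0, 0], [0, 0, 0], 52],
    [[0, 0, 0], [0, 0, 0], 52]
  ]
}}

```text
t: 3.18
tool_pos: [571.8, 173.2, 51.0]
tcp_rot: [-0.175, 0.985, 0.0, 0.0]
contact_force: [-1.6, 3.1, 3.9]
opening: 57.6
grip_force: 12.0
```

Emit:
{"name": "drive_tool", "arguments": {
  "rows": [
    [[0, 0, 0], [0, 0, -0.04], 52],
    [[0, 0, 0], [0, 0, -0.12], 52],
    [[0, 0, 0], [0, 0, -0.22], 52],
    [[0, 0, 0], [0, 0, -0.32], 52],
    [[0, 0, 0], [0, 0, -0.42], 52],
    [[0, 0, 0], [0, 0, -0.52], 52],
    [[0, 0, 0], [0, 0, -0.62], 52],
    [[0, 0, 0], [0, 0, -0.72], 52],
    [[0, 0, 0], [0, 0, -0.82], 52],
    [[0, 0, 0], [0, 0, -0.92], 52],
    [[0, 0, 0], [0, 0, -1.0], 52],
    [[0, 0, 0], [0, 0, -1.0], 52]
  ]
}}

```text
t: 4.18
tool_pos: [572.0, 174.2, 51.0]
tcp_rot: [0.321, 0.947, 0.001, 0.0]
contact_force: [-1.0, 8.4, 1.8]
opening: 57.5
grip_force: 12.0
```

Run:
```python
from h import *
im=ctrl.camera("top")[:,:,::-1]
cv2.imwrite("pics/c.png",cv2.convertScaleAbs(cv2.resize(im[152:244,125:217],(552,552),interpolation=cv2.INTER_CUBIC),alpha=1.4))
o=ctrl.observe();print(o["contact_force"],o["moment"],o["joint_pos"])
q=R.from_quat(o["tcp_rot"]).as_matrix();print("yang",np.arctan2(q[1,1],q[0,1]))
```

```text
[-0.83353287  7.66527974  2.21838837] [ 1.2152729   0.16221574 -0.0653297 ] [ 0.20880767  0.28643105  1.66477043  0.00202598  1.18907358 -0.71381302]
yang 0.9218665902028443
```

View pics/c.png

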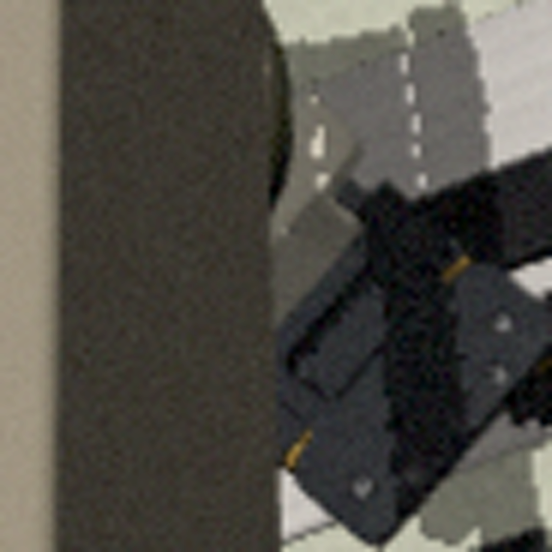

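The arm hides the dial in this picture, but the grip is holding. I'll finish the turn, release, and then look.

Emit:
{"name": "drive_tool", "arguments": {
  "rows": [
    [[0, 0.5, 0], [0, 0, -0.04], 52],
    [[0, 1, 0], [0, 0, -0.12], 52],
    [[0, 1, 0], [0, 0, -0.22], 52],
    [[0, 1, 0], [0, 0, -0.32], 52],
    [[0, 1, 0], [0, 0, -0.42], 52],
    [[0, 1, 0], [0, 0, -0.52], 52],
    [[0, 1, 0], [0, 0, -0.62], 52],
    [[0, 1, 0], [0, 0, -0.72], 52],
    [[0, 1, 0], [0, 0, -0.82], 52],
    [[0, 1, 0], [0, 0, -0.92], 52],
    [[0, 1, 0], [0, 0, -1.02], 52],
    [[0, 1, 0], [0, 0, -1.12], 52]
  ]
}}

```text
t: 5.23
tool_pos: [573.1, 174.7, 51.1]
tcp_rot: [0.775, 0.632, 0.002, 0.0]
contact_force: [3.9, 5.0, -2.1]
opening: 57.5
grip_force: 12.0
```

Emit:
{"name": "drive_tool", "arguments": {
  "rows": [
    [[0, 0, 0], [0, 0, -0.1], 52],
    [[0, 0, 0], [0, 0, -0.2], 52],
    [[0, 0, 0], [0, 0, -0.3], 52],
    [[0, 0, 0], [0, 0, -0.4], 52],
    [[0, 0, 0], [0, 0, -0.5], 52],
    [[0, 0, 0], [0, 0, -0.6], 52],
    [[0, 0, 0], [0, 0, -0.7], 52],
    [[0, 0, 0], [0, 0, -0.8], 52],
    [[0, 0, 0], [0, 0, -0.9], 52],
    [[0, 0, 0], [0, 0, -1.0], 52],
    [[0, 0, 0], [0, 0, -1.08], 52],
    [[0, 0, 0], [0, 0, -1.1], 52]
  ]
}}

```text
t: 6.23
tool_pos: [573.8, 173.9, 51.1]
tcp_rot: [0.991, 0.134, 0.002, -0.0]
contact_force: [8.4, 3.2, -5.0]
opening: 57.8
grip_force: 12.0
```

Emit:
{"name": "drive_tool", "arguments": {
  "rows": [
    [[0, 0, 0], [0, 0, 0], 52],
    [[0, 0, 0], [0, 0, 0], 52],
    [[0, 0, 0], [0, 0, 0], 60],
    [[0, 0, 0], [0, 0, 0], 75],
    [[0, 0, 0], [0, 0, 0], 90],
    [[0, 0, 0], [0, 0, 0], 90],
    [[0, 0, 0], [0, 0, 0], 90],
    [[0, 0, 10], [0, 0, 0], 90],
    [[0, 0, 30], [0, 0, 0], 90],
    [[0, 0, 55], [0, 0, 0], 90],
    [[0, 0, 70], [0, 0, 0], 90],
    [[0, 0, 70], [0, 0, 0], 90]
  ]
}}

```text
t: 7.23
tool_pos: [574.6, 174.4, 126.1]
tcp_rot: [0.991, 0.137, 0.004, -0.0]
contact_force: [0.5, -0.0, 0.2]
opening: 89.8
grip_force: 0.0
```

Emit:
{"name": "drive_tool", "arguments": {
  "rows": [
    [[0, -15, 5], [0, 0, 0], 90],
    [[0, -40, 15], [0, 0, 0], 60],
    [[0, -70, 25], [0, 0, 0], 30],
    [[0, -105, 30], [0, 0, 0], 20],
    [[0, -140, 30], [0, 0, 0], 10],
    [[0, -175, 30], [0, 0, 0], 5],
    [[0, -205, 30], [0, 0, 0], 0],
    [[0, -230, 30], [0, 0, 0], 0],
    [[0, -250, 30], [0, 0, 0], 0],
    [[0, -260, 30], [0, 0, 0], 0]
  ]
}}

```text
t: 8.07
tool_pos: [570.5, -89.3, 149.6]
tcp_rot: [0.991, 0.135, -0.001, 0.0]
contact_force: [-0.5, 1.0, 0.3]
opening: 34.8
grip_force: 0.0
```

Run:
```python
from h import *
im=ctrl.camera("top")[:,:,::-1]; np.save("pics/d.npy",im)
a=cv2.resize(im[172:224,145:197],(520,520),interpolation=cv2.INTER_CUBIC)
cv2.imwrite("pics/d.png",cv2.convertScaleAbs(a,alpha=1.4))
```

```text
(no output)
```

View pics/d.png

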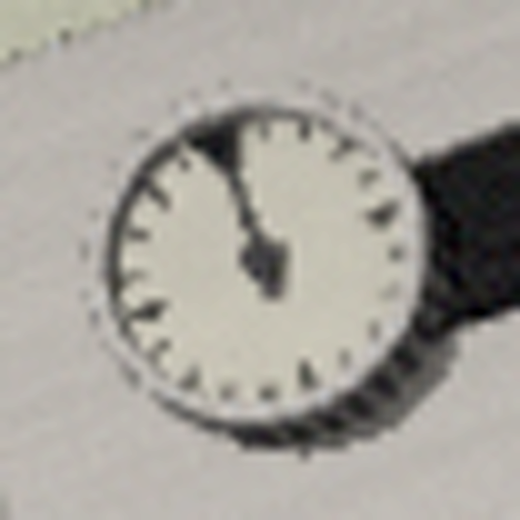

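The wedge is now under the needle, centred near (217,147). The long ticks are at (380,215), (150,312) and (307,376). I'll work out the remaining angle from these.

Run:
```python
from h import *
a=lambda p:uncrop(p,145,172,10)
ang=lambda v:np.arctan2(v[1],v[0])
w=world("top",a([(380,215),(150,312),(307,376),(217,147),(265,260),(246,212)]),51)
yaw=.4165
print("side ticks line",ang(w[1]-w[0])-np.pi/2-yaw,"opp tick-wedge",ang(w[3]-w[2])-yaw,"wedge-pivot",ang(w[3]-w[4])-yaw,"needle mid",ang(w[5]-w[4])-yaw, "opp-pivot",ang(w[4]-w[2])-yaw)
w=world("top",a([(378,205),(148,322),(314,366),(265,260)]),51);print("old side",ang(w[1]-w[0])-np.pi/2-yaw,ang(w[3]-w[2])-yaw)
P=lambda t:[*(np.array([572,173.4])+20*np.array([np.cos(t),np.sin(t)])),51]
for t in (yaw,yaw+.1,yaw-.1): print((pix("top",P(t))-[145,172]+.5)*10-.5)
```

```text
side ticks line 0.02964326281364882 opp tick-wedge 0.028185119963029526 wedge-pivot 0.05416326664218518 needle mid 0.030424203108634307 opp-pivot 0.001954694117531741
old side 0.1046920839379083 0.0836357661844217
[[227.71377328 156.97459319]]
[[217.03822278 161.69655888]]
[[238.75988925 153.29592785]]
```

Remaining bezel error is about 0.03 rad, against a limit of 0.14, so I'll leave it. Next I close the fingers and move over the cap at about (622,58.5).

Emit:
{"name": "drive_tool", "arguments": {
  "rows": [
    [[5, 15, 0], [0, 0, 0], 0],
    [[15, 40, 0], [0, 0, 0], 0],
    [[25, 70, 0], [0, 0, 0], 0],
    [[35, 100, 0], [0, 0, 0], 0],
    [[45, 125, 0], [0, 0, 0], 0],
    [[51, 142, 0], [0, 0, 0], 0],
    [[51, 148, -5], [0, 0, 0], 0],
    [[51, 148, -15], [0, 0, 0], 0],
    [[51, 148, -25], [0, 0, 0], 0],
    [[51, 148, -30], [0, 0, 0], 0],
    [[51, 148, -30], [0, 0, 0], 0],
    [[51, 148, -30], [0, 0, 0], 0]
  ]
}}

```text
t: 9.12
tool_pos: [621.9, 60.7, 119.5]
tcp_rot: [0.991, 0.136, -0.001, -0.0]
contact_force: [-0.3, 0.0, 0.4]
opening: 0.3
grip_force: 0.0
```

Run:
```python
from h import *
o=ctrl.observe();print(o["tool_pos"],o["contact_force"],o["opening"],o["t"])
im=ctrl.camera("scene")[:,:,::-1]
a=cv2.resize(im[120:270,220:400],(720,600),interpolation=cv2.INTER_CUBIC)
cv2.imwrite("pics/e.png",cv2.convertScaleAbs(a,alpha=1.4))
```

```text
[621.878703    60.66582987 119.5495287 ] [-0.31292229  0.037947    0.43030863] 0.3407429587764505 9.1167
```

View pics/e.png

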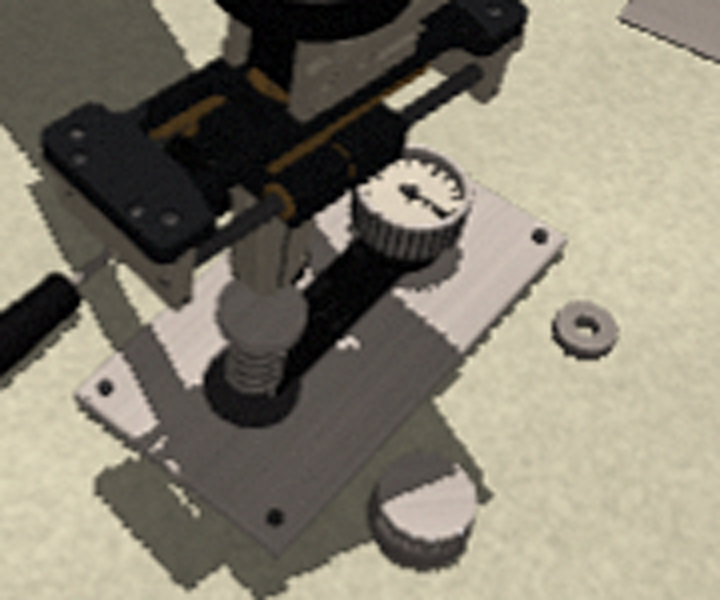

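The closed fingers stand over the cap at about (262,310), and the dial is clear. I'll go down in steps and watch the force.

Emit:
{"name": "drive_tool", "arguments": {
  "rows": [
    [[0, -1, -5], [0, 0, 0], 0],
    [[0, -2, -10], [0, 0, 0], 0],
    [[0, -2, -14], [0, 0, 0], 0],
    [[0, -2, -17], [0, 0, 0], 0],
    [[0, -2, -19], [0, 0, 0], 0],
    [[0, -2, -21], [0, 0, 0], 0],
    [[0, -2, -22], [0, 0, 0], 0],
    [[0, -2, -23], [0, 0, 0], 0],
    [[0, -2, -23], [0, 0, 0], 0],
    [[0, -2, -23], [0, 0, 0], 0],
    [[0, -2, -23], [0, 0, 0], 0]
  ],
  "squeeze": 20
}}

```text
t: 10.08
tool_pos: [622.9, 59.8, 98.0]
tcp_rot: [0.991, 0.136, 0.0, 0.0]
contact_force: [-2.6, -1.1, 4.4]
opening: 0.5
grip_force: 1.9
```

Emit:
{"name": "drive_tool", "arguments": {
  "rows": [
    [[0, 0, -1], [0, 0, 0], 0],
    [[0, 0, -2], [0, 0, 0], 0],
    [[0, 0, -3], [0, 0, 0], 0],
    [[0, 0, -4], [0, 0, 0], 0],
    [[0, 0, -5], [0, 0, 0], 0],
    [[0, 0, -6], [0, 0, 0], 0],
    [[0, 0, -7], [0, 0, 0], 0],
    [[0, 0, -7.5], [0, 0, 0], 0],
    [[0, 0, -7.5], [0, 0, 0], 0],
    [[0, 0, -7.5], [0, 0, 0], 0],
    [[0, 0, -7.5], [0, 0, 0], 0],
    [[0, 0, -7.5], [0, 0, 0], 0]
  ]
}}

```text
t: 11.08
tool_pos: [623.0, 59.9, 91.0]
tcp_rot: [0.991, 0.137, 0.0, 0.0]
contact_force: [-5.6, -0.2, 9.4]
opening: 0.4
grip_force: 4.7
```

Run:
```python
from h import *
L=[]
for i in range(8):
    im=ctrl.camera("scene" if i%2 else "top");o=ctrl.observe();L.append([*o["tool_pos"],*o["contact_force"]])
    if i%2: s=im
print(np.round(np.mean(L,0),2),np.std(L,0).round(2),o["t"])
a=cv2.resize(s[150:195,295:350,::-1],(660,540),interpolation=cv2.INTER_CUBIC)
cv2.imwrite("pics/f.png",cv2.convertScaleAbs(a,alpha=1.5))
```

```text
[ 6.2302e+02  5.9860e+01  9.0990e+01 -4.9900e+00 -5.8000e-01  9.5900e+00] [0.01 0.01 0.02 0.59 0.14 0.51] 11.4833
```

View pics/f.png

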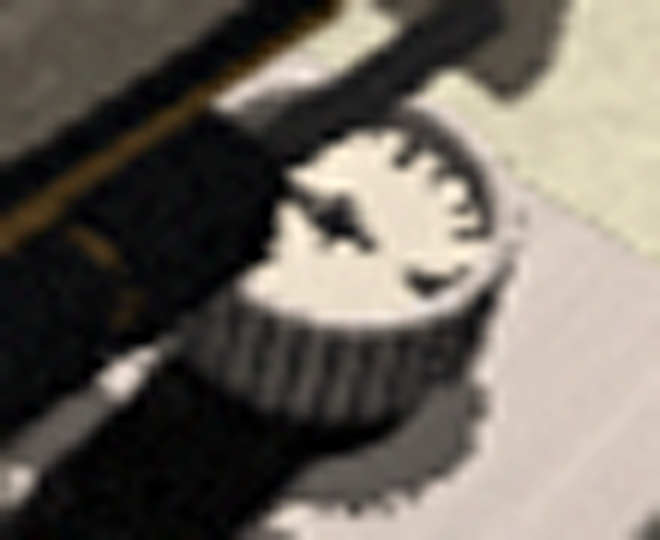

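The needle's tail points at the wedge (430,280), so it has gone half a turn. The height (91.0 mm) and force (9.6 N) both fit about 10 mm of travel, and the readings are steady.

```bash
python3 -c "
from cell import ctrl
print(ctrl.close_job())"
```

```text
the job is handed in; nothing more can be done
None
```

I set the bezel's zero mark to the resting needle, about 0.03 rad off by my image measurement (limit 0.14), and let go of it. I then handed the job in at about 11.5 s with the arm holding the cap roughly 10 mm down at about 9.6 N. The hand-in returned no verdict.

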